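# Unlatch the blue manual case in the truck shed

### The arm

A 6-joint arm with a two-finger parallel gripper is mounted at the origin on the work surface. World frame = base frame: x ahead of the robot, y to its left, z up, the work surface at z = 0. Lengths are in m, angles in rad, forces in N, time in s.
With the tool pointing down it reaches from about 0.325 to 0.875 m from the base axis. Payload 4.4 kg.
Tool frame: the origin (TCP) lies on the centre line of the jaws, within the pads' length; the fingertips stand 19 mm ahead of it and the grasp point (between the pads) is the TCP (tip_reach is the distance from the TCP to the fingertips, in m); z points along the fingers, x is the direction in which the jaws open and shut, and the axes are right-handed (so a half turn about z gives the same grasp; the last joint's range is limited). The gripper opens to 85 mm and grips with 20 to 120 N. Pads are 22 mm wide; open, the fingers measure 114 mm over their backs; the gripper's body (76 mm by 85 mm) begins 54 mm behind the grasp point. The pads swing forward as they close: fully open they stand 13 mm farther back than shut.
Start: joints at [-1.254, 0.207, 1.542, -0, 1.393, -0.15], TCP at [0.259, -0.513, 0.25] pointing down, gripper open.
Joint ranges: [-2.73, 2.73], [-0.86, 2.22], [0.23, 2.46], [-1.11, 4.25], [0.08, 2.63], [-2.82, 2.82]. Speed limits (rad/s): [2.79, 2.79, 3.14, 3.14, 3.14, 3.14].

### API

Orientations are given as a unit quaternion [w, x, y, z].
In Python, from cell import * gives the robot as it stands.
- The arm moves only by the tool drive_tool, never from a script. Its argument "commands" is a list that holds one entry, the list of rows, each a list of 7 numbers: the shift along the tool's x, y, z in cm, then the turn, a rotation vector about the tool's x, y, z in rad, then the finger opening in cm, from 0 to 8.54. In form: [[[tx, ty, tz, ax, ay, az, jaw], ...]]. A call has 1 to 10 rows; each row is the pose to reach, as a shift and turn from the pose commanded when the call began, along the tool's axes at that moment; what a row does not reach only later rows make up. A row lasts 1/8 s, in which the tool goes at most 62.5 mm and 10.7 degrees, less where a joint would pass 70% of its speed; a pose out of reach is approached as far as the arm can. A call with a gripper value outside its range is refused whole. The fingers move at their own pace and stop on an object; "newtons" is the grip in N (left out, the last holds). Time passes only in rows, so rows that repeat a pose let the fingers close. It gives the time, the measured TCP pose, the force and the opening at its end, in the units of the state.
- get_state(): the state, without advancing time (a new reading comes with each control period).
- snapshot(name): name is "side" or "top"; returns the picture (400x640x3 uint8, red, green, blue); there is no depth.
- camera_model(name): a dict with "fx", "fy", "cx", "cy" (pixels), "R" (3x3) and "t" (3): a world point X has camera coordinates R X + t. Camera axes: x right, y down, z forward; pixel columns grow to the right and rows downward; lengths in m; the calibration is good to about 2 mm. A picture is of the moment at which its call begins. camera_model takes no time and is no camera call.
- job_done(): hands the job in, once; it reports no verdict.
Trained networks look in the newest picture that a camera, given by its name, has taken for a name from the list of things; names that differ only in an ending like _2 or _b are one class to them, and where a whole thing is asked for, a point or a joint stands for the part that bears it (a point fixed in the world has none). Each returns a list of dicts, best first, with "score" (0 to 1); they miss things now and then, are a little off and sometimes report something else, mostly with a low value. They report only what shows in the picture. A call takes as long as a camera call.
- boxes_of(query, camera): "at" ([x, y, z] in m, in the coordinates of the camera as it stood for that picture, good to about 4 mm: the middle of the surface that is visible of it).
- silhouettes(query, camera): "mask" (400x640 bool, what is visible of it).
- place_of(query, camera): "at" ([x, y, z] in m, in the coordinates of the camera as it stood for that picture, good to about 4 mm: a listed point, or the origin of a listed thing).
The state is a dict: "clock": time; "joints": joint angles; "joint_vel": joint speeds; "effort": joint torques, N m; "tool_pos": TCP position; "tcp_rot": TCP orientation; "ft_force": force on the tool from outside, world axes, zero at the start; "ft_torque": the same for the moment, N m; "grip_width": finger opening in m.
Only numpy, scipy, OpenCV 4.12 (cv2) and the standard library are available. Lean on these libraries where they do the work, as an engineer would, in place of code of your own. Each camera call takes 0.05 s, during which the arm holds its last target. There are 200 camera calls.

### The job

Unlatch the blue steel manual case: swing its yellow keeper aside by about a quarter turn so that it no longer blocks the bolt, then pull the bolt by its red post all the way back and leave both open. Do not touch the green case beside it.

Things in the scene. Friction and masses are not known exactly. Their poses are not given: they have to be found in the camera images.
- blue_case: Blue steel case lying flat, too heavy to move, 235 (x) x 300 (y) x 90 mm high, turned up to 20 degrees, on the left or right. Origin: centre of its underside; x away from the robot, y to its left, z up. On its top lie the bolt and keeper (positions below are in this frame, mm). Dark straps hold the bolt at y = 55 and 102, 40 mm wide in x, top z = 112.
- keeper (a joint): Yellow flat bar, 22 mm wide, top z = 103, on a vertical pivot at (-8, -95). Value in rad: 0 shut (points to +y), grows counter-clockwise from above, free end to -x, stop 1.6; starts 0 to 0.12; clears the bolt from 0.8. Its black round post, 18 mm diameter, z = 103 to 150, is at (0, -50) when at 0, (-53, -87) at 90 degrees. Stays where left; 1 to 2 N at the post.
- bolt (a joint): Bright steel bar, 16 mm wide, top z = 105, along y at x = 0, tail end at y = -5 when shut. Value in m: 0 shut, grows towards -y (to the keeper), stop 0.050 fully back; starts 0 to 0.002. Its red round post, 18 mm diameter, z = 105 to 150, is at (0, 20) when at 0. Stays where left; 2 to 3 N moves it. With the keeper shut it moves only about 4 mm.
- green_case: Green steel case, the same in size, frame and fittings as the blue one (red and black posts too, up to z = 150 mm), lying beside it. To be left untouched.

How it is judged:
On the way, in this order (a step that is already met when the one before it is completed fails the run):
1. the keeper is swung aside by more than 1.0 rad while the bolt is still shut (drawn less than 12 mm) (value of joint keeper above 1 rad and value of joint bolt below 0.012 m), for 0.1 s.
2. the bolt is drawn back by more than 38 mm of its 50 mm (value of joint bolt above 0.038 m), for 0.2 s.
At the end, for the whole second after the job is handed in: The blue case's keeper stands swung aside by more than 1.0 rad (57 degrees), its bolt is drawn back by more than 38 mm of its 50 mm, and both are at rest (value of joint keeper above 1 rad and value of joint bolt above 0.038 m and velocity of joint bolt between -0.01 and 0.01 m/s and velocity of joint keeper between -0.1 and 0.1 rad/s); the robot touches nothing.
It fails at once if the robot touches the green case or its fittings (more than 1 N) (contact force between any of the fingers, the arm and green_case above 1 N).
It also fails if it takes over 42 s, if anything falls off the work surface, if the arm or the gripper's body presses on something with over 40 N, if the wrist force passes 120 N, or if a joint passes its speed limit or range.

## Working session

There is one attempt and no reset: what is moved stays moved. The work goes in short steps, Python scripts to look and compute and a tool call to move; the robot and the scene stay as the last step left them, time stands still between calls to the robot, and variables do not carry over. Pictures are saved under pics/ and viewed, about 8 in all and at most 12, crops included, and the job is handed in when it is done.

Besides the shell and the picture viewer there is one more tool, called in YAML: its name, and indented under it one key for each argument. drive_tool: Moves the arm, as the interface text tells. Its arguments: {"type":"object","properties":{"commands":{"type":"array"},"newtons":{"type":"number"}},"required":["commands"]}

```bash
mkdir -p pics; cat > h.py <<'E'
from cell import *
import numpy as np, cv2
from scipy.spatial.transform import Rotation as Ro
def cw(c,p):
    m=camera_model(c); return np.array(m["R"]).T@(np.array(p)-np.array(m["t"]))
def px(c,X):
    m=camera_model(c); q=np.array(m["R"])@np.array(X)+np.array(m["t"]); return q[0]/q[2]*m["fx"]+m["cx"],q[1]/q[2]*m["fy"]+m["cy"]
def plane(c,u,v,z):
    m=camera_model(c); R=np.array(m["R"]);t=np.array(m["t"]); o=-R.T@t; d=R.T@np.array([(u-m["cx"])/m["fx"],(v-m["cy"])/m["fy"],1]); return o+d*(z-o[2])/d[2]
E
python3 - <<'E'
from h import *
np.set_printoptions(precision=4,suppress=True)
for c in ("top","side"):
    cv2.imwrite(f"pics/{c}0.png",snapshot(c)[:,:,::-1])
for q in ("blue_case","keeper","bolt","green_case"):
    for r in place_of(q,"top")[:3]: print(q,r["score"],cw("top",r["at"]))
for q in ("keeper","bolt","blue_case"):
    for r in boxes_of(q,"top")[:3]: print("box",q,r["score"],cw("top",r["at"]))
m=silhouettes("blue_case","top")[0]["mask"]
c=cv2.findContours(m.astype(np.uint8),0,2)[0]; c=max(c,key=cv2.contourArea)
print(cv2.boxPoints(cv2.minAreaRect(c)),[plane("top",*p,0.09) for p in cv2.boxPoints(cv2.minAreaRect(c))])
print(get_state())
E
```

```text
blue_case 0.88 [ 0.5245  0.2299 -0.0022]Traceback (most recent call last):
  File "<stdin>", line 6, in <module>
ValueError: it knows: blue_case, green_case
```

View pics/top0.png

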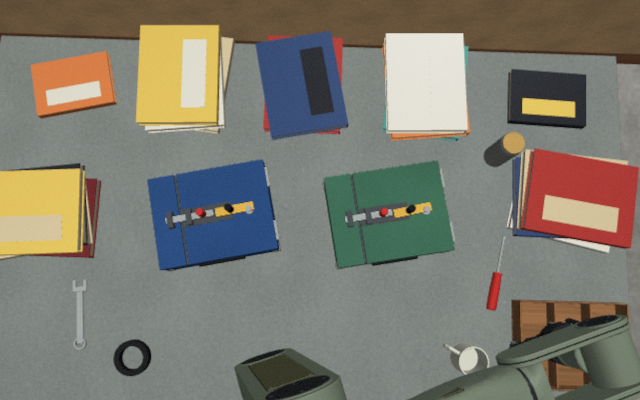

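View pics/side0.png

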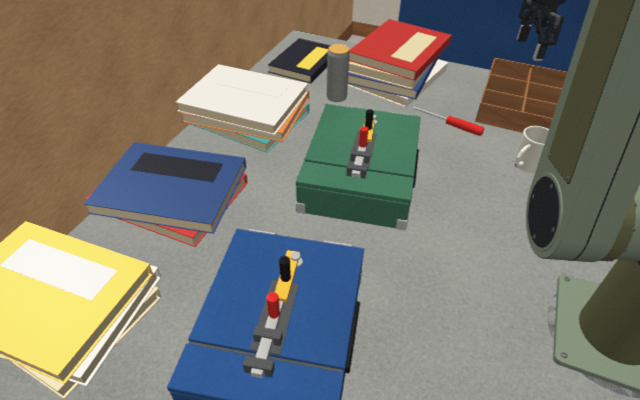

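Top picture: the blue case is on the left (centre about 213,215), with its red post at (200,212), black post at (229,209) and pivot at (251,207). The green case is to the right at (390,213). Now I'll measure the posts and the outline.

```bash
python3 - <<'E'
from h import *
np.set_printoptions(precision=4,suppress=True)
im=snapshot("top").astype(int)
a=place_of("blue_case","top"); g=place_of("green_case","top")
print([ (r["score"],cw("top",r["at"])) for r in a+g])
m=silhouettes("blue_case","top")[0]["mask"]
c=max(cv2.findContours(m.astype(np.uint8),0,2)[0],key=cv2.contourArea)
b=cv2.boxPoints(cv2.minAreaRect(c));P=np.array([plane("top",*p,0.09) for p in b]);print(b,P,P.mean(0))
print([np.degrees(np.arctan2(*(P[(i+1)%4]-P[i])[1::-1])) for i in range(4)],[np.linalg.norm(P[(i+1)%4]-P[i]) for i in range(4)])
from scipy.optimize import least_squares
def blobs(cam,im):
    R,G,B=im[...,0],im[...,1],im[...,2]
    out={}
    red=(R>130)&(G<70)&(B<70)
    blk=(im.max(2)<32)
    yel=(R>180)&(G>120)&(B<80)
    for n,k in (("red",red),("blk",blk),("yel",yel)):
        N,l,s,ce=cv2.connectedComponentsWithStats(k.astype(np.uint8))
        out[n]=[(s[i].tolist(),ce[i].round(1).tolist()) for i in range(1,N) if 15<s[i][4]<400]
    return out
def reg(o,x0,x1,y0,y1):
    return {n:[e for e in v if x0<e[1][0]<x1 and y0<e[1][1]<y1] for n,v in o.items()}
print(reg(blobs("top",im),150,280,160,270))
s=snapshot("side").astype(int); print(reg(blobs("side",s),180,360,230,400))
cv2.imwrite("pics/crop1.png",cv2.resize(im[190:235,150:280,::-1].astype(np.uint8),None,fx=6,fy=6,interpolation=2))
print(get_state())
E
```

```text
[(0.59, array([ 0.5263,  0.2294, -0.001 ])), (0.5, array([ 0.5419, -0.2207,  0.0015])), (0.65, array([ 0.5375, -0.2197,  0.0002]))]
[[143.4445 178.6367]
 [265.7015 157.2902]
 [282.2445 252.0367]
 [159.9875 273.3832]] [[0.6085 0.411  0.09  ]
 [0.6744 0.1016 0.09  ]
 [0.4319 0.0491 0.09  ]
 [0.3699 0.3513 0.09  ]] [0.5212 0.2282 0.09  ]
[np.float64(-77.9796627058503), np.float64(-167.7924579466016), np.float64(101.59018961051224), np.float64(14.03700842560602)] [np.float64(0.3163408425761118), np.float64(0.24816178726389637), np.float64(0.3085036680879746), np.float64(0.24599675813588778)]
{'red': [([195, 208, 8, 8, 39], [198.9, 211.1])], 'blk': [([228, 206, 5, 6, 21], [230.1, 208.9]), ([233, 256, 12, 4, 22], [238.4, 257.7]), ([200, 259, 32, 7, 49], [214.9, 262.0])], 'yel': [([233, 202, 20, 11, 91], [240.8, 207.1]), ([215, 207, 15, 9, 81], [220.5, 211.2])]}
{'red': [([267, 292, 12, 26, 165], [272.4, 302.6])], 'blk': [([280, 261, 10, 20, 137], [284.8, 271.1])], 'yel': [([275, 251, 22, 49, 334], [285.5, 281.2])]}
{'clock': 0.4, 'joints': array([-1.2534,  0.2068,  1.5417, -0.    ,  1.3935, -0.1505]), 'joint_vel': array([-0.0028, -0.0002, -0.0027,  0.0003,  0.0008, -0.0003]), 'effort': array([ -0.0005, -38.2501, -29.1433,  -0.0004,   0.0041,   0.    ]), 'tool_pos': array([ 0.2593, -0.5131,  0.2501]), 'tcp_rot': array([-0.0001,  0.8518, -0.5239, -0.0001]), 'ft_force': array([-0.5332,  0.543 ,  0.0631]), 'ft_torque': array([ 0.0143, -0.0463,  0.0733]), 'grip_width': 0.08547535826960549}
```

View pics/crop1.png

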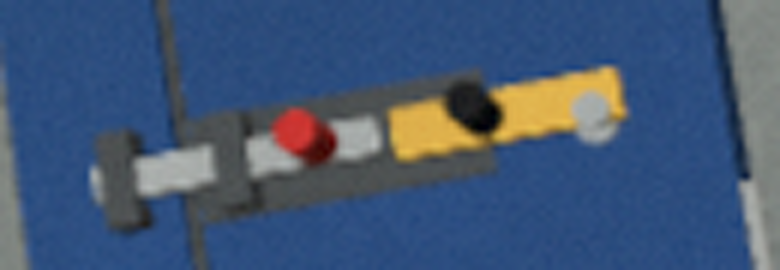

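Crop: the red post's top is at pixel (198.3,211.3), the black post's top at (227.2,207), the pivot at (249,208.5) and the end strap at (170.5,220). The keeper is almost shut.

```bash
python3 - <<'E'
from h import *
np.set_printoptions(precision=4,suppress=True)
from scipy.optimize import least_squares
R=plane("top",198.3,211.3,.15);K=plane("top",227.2,207,.15);S=plane("top",170.5,220,.112);V=plane("top",249.2,209.,.105);KB=plane("top",231.2,210.3,.105);RB=plane("top",203.3,214.7,.107)
print(R,RB,K,KB,S,V)
m=camera_model("side")
from numpy import cos,sin
def w(q,p): return np.array([q[0]+p[0]*cos(q[2])-p[1]*sin(q[2]),q[1]+p[0]*sin(q[2])+p[1]*cos(q[2]),p[2]])
def kp(th): # black post
    d=np.array([8,45]);return np.array([-8+d[0]*cos(th)-d[1]*sin(th),-95+d[0]*sin(th)+d[1]*cos(th)])
def f(q):
    th=q[3];k=kp(th);e=[]
    for c,u,p in (("top",(198.3,211.3),(0,19,.15)),("top",(203.3,214.7),(0,19,.107)),("top",(227.2,207),(*k,.15)),("top",(231.2,210.3),(*k,.105)),("top",(170.5,220),(0,102,.112)),("side",(272.4,303.5),(0,19,.1275)),("side",(284.8,270),(*k,.1275)),("top",(249.2,209),(-8,-95,.105))):
        p=np.array([p[0]/1000,p[1]/1000,p[2]]); e+=list(np.array(px(c,w(q,p)))-u)
    return e
r=least_squares(f,[.524,.229,.21,.05]);q=r.x
print(q,np.round(r.fun,1))
for th in (0,q[3],1.05,1.4,1.57):
    k=kp(th)/1000; print(th,w(q,(*k,.13)))
for y in (19,-30): print(y,w(q,(0,y/1000,.13)))
E
```

```text
[0.5212 0.2517 0.15  ] [0.5184 0.2489 0.107 ] [0.5339 0.1826 0.15  ] [0.5319 0.1803 0.105 ] [0.5021 0.3282 0.112 ] [0.5366 0.1353 0.105 ]
[0.526  0.2309 0.216  0.0424] [ 0.9 -0.3 -0.1 -1.4  0.3 -0.4 -0.6 -1.2 -0.9 -0.9  1.5  1.9  1.3 -1.1
 -0.4 -0.8]
0 [0.5367 0.1821 0.13  ]
0.042429278434260115 [0.5348 0.182  0.13  ]
1.05 [0.498  0.1576 0.13  ]
1.4 [0.4932 0.1424 0.13  ]
1.57 [0.4929 0.1346 0.13  ]
19 [0.5219 0.2495 0.13  ]
-30 [0.5324 0.2016 0.13  ]
```

drive_tool:
  commands:
    - [[-49.6, -56.0, -3, 0, 0, -2.105, 4], [-49.6, -56.0, -3, 0, 0, -2.105, 4], [-49.6, -56.0, -3, 0, 0, -2.105, 4], [-49.6, -56.0, -3, 0, 0, -2.105, 4], [-49.6, -56.0, -3, 0, 0, -2.105, 4], [-49.6, -56.0, -3, 0, 0, -2.105, 4], [-49.6, -56.0, -3, 0, 0, -2.105, 4], [-49.6, -56.0, -3, 0, 0, -2.105, 4], [-49.6, -56.0, -3, 0, 0, -2.105, 4], [-49.6, -56.0, -3, 0, 0, -2.105, 4]]
  newtons: 20

```text
clock: 1.65
tool_pos: [0.4904, 0.0692, 0.2758]
tcp_rot: [0.0, 0.925, 0.379, 0.001]
ft_force: [1.1, -0.9, 0.2]
grip_width: 0.0399
```

```bash
cat >> h.py <<'E'
def go(xyz,yaw):
    "tool-frame shift (cm) and turn to a downward pose, jaw axis at world yaw (mod pi)"
    s=get_state(); q=s["tcp_rot"]; T=Ro.from_quat([q[1],q[2],q[3],q[0]])
    best=None
    for k in (-1,0,1):
        y=yaw+k*np.pi
        D=Ro.from_matrix(np.array([[np.cos(y),np.sin(y),0],[np.sin(y),-np.cos(y),0],[0,0,-1]]))
        r=(T.inv()*D).as_rotvec()
        if best is None or np.linalg.norm(r)<np.linalg.norm(best): best=r
    print("clock",s["clock"],"pos",s["tool_pos"],"F",s["ft_force"],"jaw",s["grip_width"],"q6",s["joints"][5])
    print("shift cm",(T.inv().apply(np.array(xyz)-s["tool_pos"])*100).round(2),"turn",best.round(3))
E
python3 -c "
from h import *
go((.535,.182,.25),np.radians(57.4))"
```

```text
clock 1.65 pos [0.49041028 0.06920363 0.27584725] F [ 1.07836874 -0.92297547  0.16845668] jaw 0.0398929606523457 q6 -0.8129213195788988
shift cm [11.09 -4.9   2.59] turn [ 0.001 -0.001 -0.223]
```

drive_tool:
  commands:
    - [[11.1, -4.9, 5.6, 0, 0, -0.22, 4], [11.1, -4.9, 5.6, 0, 0, -0.22, 4], [11.1, -4.9, 5.6, 0, 0, -0.22, 4], [11.1, -4.9, 5.6, 0, 0, -0.22, 4], [11.1, -4.9, 5.6, 0, 0, -0.22, 4]]

```text
clock: 2.28
tool_pos: [0.5356, 0.1785, 0.2205]
tcp_rot: [0.0, 0.88, 0.475, 0.001]
ft_force: [0.5, 0.1, -0.6]
grip_width: 0.0398
```

```bash
python3 -c "
from h import *
go((.535,.182,.134),np.radians(57.4))
a=snapshot('side');b=snapshot('top')
cv2.imwrite('pics/a1.png',np.hstack([cv2.resize(a[150:400,180:400],(660,750))[:600],])[:,:,::-1])
"
```

```text
clock 2.275 pos [0.53556122 0.17853516 0.22048707] F [ 0.47882639  0.11476077 -0.55977998] jaw 0.03976901937494964 q6 -0.8216311313038133
shift cm [ 0.25 -0.25  8.65] turn [ 0.002 -0.001 -0.011]
```

View pics/a1.png

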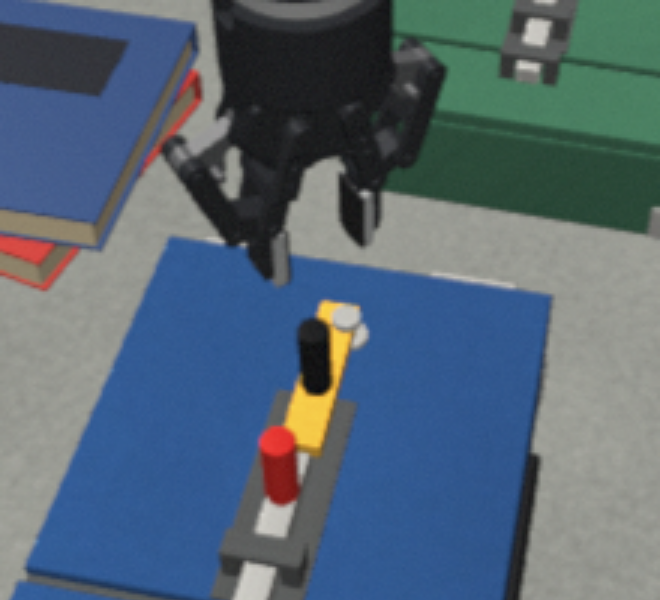

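The fingers hang open above the keeper post, well clear of the red post and the green case. Next I descend around the black post.

drive_tool:
  commands:
    - [[0.25, -0.25, 5, 0, 0, 0, 4], [0.25, -0.25, 8.6, 0, 0, 0, 4], [0.25, -0.25, 8.6, 0, 0, 0, 4], [0.25, -0.25, 8.6, 0, 0, 0, 2.6], [0.25, -0.25, 8.6, 0, 0, 0, 2.6], [0.25, -0.25, 8.6, 0, 0, 0, 2.6]]

```text
clock: 3.12
tool_pos: [0.5356, 0.1833, 0.1351]
tcp_rot: [0.001, 0.88, 0.476, 0.002]
ft_force: [0.9, -0.2, 0.1]
grip_width: 0.0262
```

```bash
python3 -c "
from h import *
for x in ((.535,.182),(.512,.172),(.498,.1576),(.4932,.1424),(.4925,.137)): go((*x,.134),np.radians(57.4))
b=snapshot('side')
cv2.imwrite('pics/a2.png',cv2.resize(b[180:380,180:400],(660,600))[:,:,::-1])
"
```

```text
clock 3.125 pos [0.53564064 0.18328828 0.13513654] F [ 0.85517338 -0.20085611  0.07411586] jaw 0.026207315019337703 q6 -0.8150599124158785
shift cm [-0.14  0.02  0.11] turn [ 0.002 -0.002 -0.01 ]
clock 3.125 pos [0.53564064 0.18328828 0.13513654] F [ 0.85517338 -0.20085611  0.07411586] jaw 0.026207315019337703 q6 -0.8150599124158785
shift cm [-2.24 -1.36  0.11] turn [ 0.002 -0.002 -0.01 ]
clock 3.125 pos [0.53564064 0.18328828 0.13513654] F [ 0.85517338 -0.20085611  0.07411586] jaw 0.026207315019337703 q6 -0.8150599124158785
shift cm [-4.21 -1.75  0.1 ] turn [ 0.002 -0.002 -0.01 ]
clock 3.125 pos [0.53564064 0.18328828 0.13513654] F [ 0.85517338 -0.20085611  0.07411586] jaw 0.026207315019337703 q6 -0.8150599124158785
shift cm [-5.74 -1.32  0.1 ] turn [ 0.002 -0.002 -0.01 ]
clock 3.125 pos [0.53564064 0.18328828 0.13513654] F [ 0.85517338 -0.20085611  0.07411586] jaw 0.026207315019337703 q6 -0.8150599124158785
shift cm [-6.24 -1.08  0.1 ] turn [ 0.002 -0.002 -0.01 ]
```

View pics/a2.png

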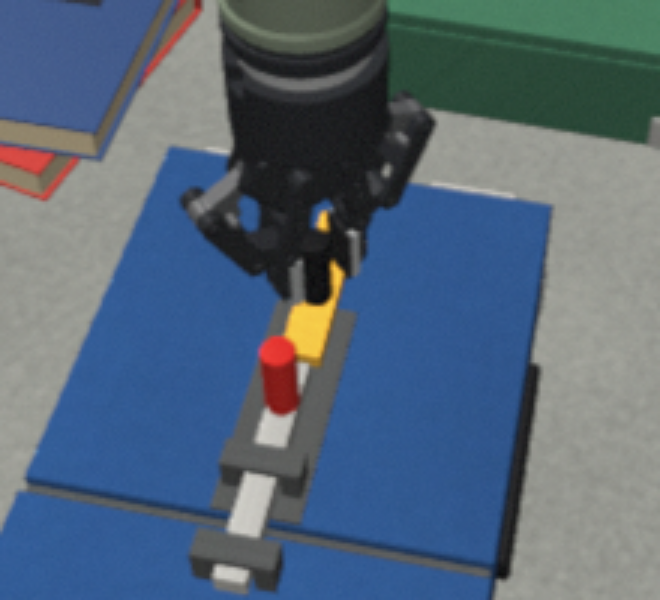

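The black post sits between the jaws. Now I swing it along the arc.

drive_tool:
  commands:
    - [[-1.2, -0.8, 0.0, 0, 0, 0, 2.6], [-2.2, -1.4, 0.0, 0, 0, 0, 2.6], [-3.2, -1.65, 0.0, 0, 0, 0, 2.6], [-4.2, -1.75, 0.0, 0, 0, 0, 2.6], [-5.0, -1.6, 0.0, 0, 0, 0, 2.6], [-5.8, -1.3, 0.0, 0, 0, 0, 2.6], [-6.3, -1.05, 0.0, 0, 0, 0, 2.6], [-6.3, -1.05, 0.0, 0, 0, 0, 2.6], [-6.3, -1.05, 0.0, 0, 0, 0, 2.6]]

```text
clock: 4.3
tool_pos: [0.4913, 0.1358, 0.1333]
tcp_rot: [0.0, 0.88, 0.476, -0.0]
ft_force: [-0.5, 0.0, -0.6]
grip_width: 0.0259
```

```bash
python3 -c "
from h import *
go((.4925,.137,.134),np.radians(57.4))
b=snapshot('side')
cv2.imwrite('pics/a3.png',cv2.resize(b[180:380,180:400],(660,600))[:,:,::-1])
"
```

```text
clock 4.3 pos [0.49133986 0.13578765 0.13327253] F [-0.54026209  0.02818528 -0.56238456] jaw 0.025874289697866332 q6 -0.8914930209314957
shift cm [ 0.16  0.03 -0.07] turn [ 0.     0.001 -0.01 ]
```

View pics/a3.png

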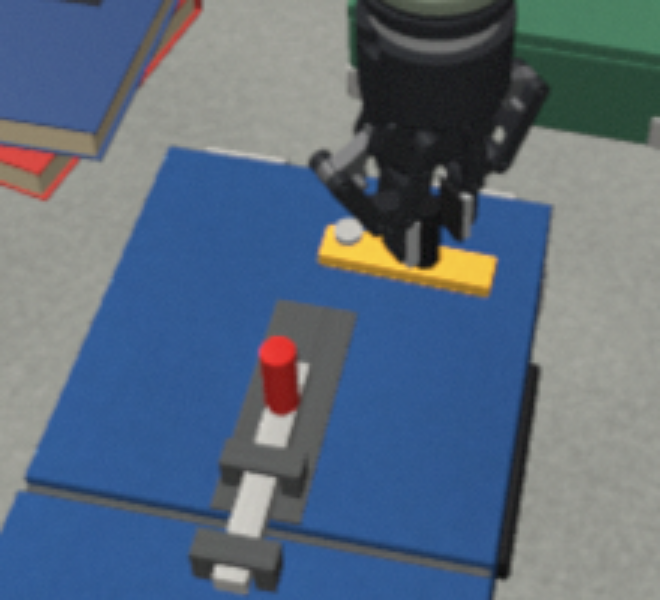

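The keeper bar now lies across the case, at roughly 85° and well past 1 rad. The bolt is still shut. I'll lift off and move over the red post.

drive_tool:
  commands:
    - [[0.1, 0, 0, 0, 0, 0, 3.4], [0.1, 0, 0, 0, 0, 0, 3.4], [0.1, 0, -4, 0, 0, 0, 3.6], [0.1, 0, -8, 0, 0, 0, 4], [0.1, 0, -8, 0, 0, 0, 4]]

```text
clock: 4.97
tool_pos: [0.4946, 0.1374, 0.2175]
tcp_rot: [0.002, 0.879, 0.476, 0.004]
ft_force: [-0.4, 0.2, -0.3]
grip_width: 0.0396
```

```bash
python3 -c "
from h import *
go((.5217,.2495,.214),np.radians(102.4))
"
```

```text
clock 4.975 pos [0.49459824 0.13741863 0.21745374] F [-0.41228562  0.24735498 -0.27652036] jaw 0.039634649179913266 q6 -0.8899498245459817
shift cm [10.86 -3.86  0.38] turn [ 0.009 -0.002 -0.795]
```

drive_tool:
  commands:
    - [[10.9, -3.8, 0, 0, 0, -0.79, 3.6], [10.9, -3.8, 0, 0, 0, -0.79, 3.6], [10.9, -3.8, 0, 0, 0, -0.79, 3.6], [10.9, -3.8, 0, 0, 0, -0.79, 3.6], [10.9, -3.8, 0, 0, 0, -0.79, 3.6], [10.9, -3.8, 0, 0, 0, -0.79, 3.6], [10.9, -3.8, 0, 0, 0, -0.79, 3.6]]

```text
clock: 5.85
tool_pos: [0.5192, 0.2489, 0.2125]
tcp_rot: [-0.0, 0.629, 0.777, -0.001]
ft_force: [-0.6, -0.5, -0.1]
grip_width: 0.0358
```

```bash
python3 -c "
from h import *
go((.5217,.2495,.138),np.radians(102.4))
"
```

```text
clock 5.85 pos [0.51915061 0.24885951 0.21253568] F [-0.5618325  -0.51805121 -0.08977537] jaw 0.03582732075135197 q6 -1.4846005463112586
shift cm [0.01 0.27 7.45] turn [-0.001  0.    -0.006]
```

drive_tool:
  commands:
    - [[0, 0.25, 4, 0, 0, 0, 3.6], [0, 0.25, 7.4, 0, 0, 0, 3.6], [0, 0.25, 7.4, 0, 0, 0, 3.6], [0, 0.25, 7.4, 0, 0, 0, 2.6], [0, 0.25, 7.4, 0, 0, 0, 2.6], [0, 0.25, 7.4, 0, 0, 0, 2.6]]

```text
clock: 6.6
tool_pos: [0.523, 0.2499, 0.141]
tcp_rot: [0.001, 0.629, 0.778, 0.001]
ft_force: [-0.3, -0.3, 0.2]
grip_width: 0.0259
```

```bash
python3 -c "
from h import *
go((.5325,.2005,.138),np.radians(102.4))
b=snapshot('side')
cv2.imwrite('pics/a4.png',cv2.resize(b[180:380,180:400],(660,600))[:,:,::-1])
"
```

```text
clock 6.6 pos [0.52300557 0.24987051 0.14096876] F [-0.33277115 -0.32183516  0.24452457] jaw 0.025935192493058316 q6 -1.4855758042060327
shift cm [-5.03 -0.11  0.3 ] turn [ 0.003 -0.    -0.005]
```

View pics/a4.png

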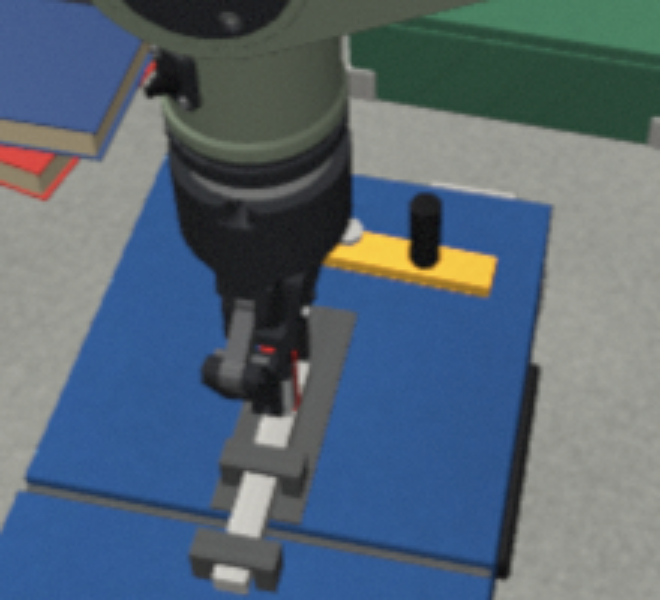

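The red post is between the jaws and the keeper is still aside. Next I pull the bolt back, allowing for about 4 mm of slack.

drive_tool:
  commands:
    - [[-0.8, 0, 0.2, 0, 0, 0, 2.6], [-1.6, 0, 0.2, 0, 0, 0, 2.6], [-2.4, -0.05, 0.2, 0, 0, 0, 2.6], [-3.2, -0.05, 0.2, 0, 0, 0, 2.6], [-4.0, -0.05, 0.2, 0, 0, 0, 2.6], [-4.7, -0.05, 0.2, 0, 0, 0, 2.6], [-5.2, -0.05, 0.2, 0, 0, 0, 2.6], [-5.2, -0.05, 0.2, 0, 0, 0, 2.6], [-5.2, -0.05, 0.2, 0, 0, 0, 2.6], [-5.2, -0.05, 0.2, 0, 0, 0, 2.6]]

```text
clock: 7.9
tool_pos: [0.5323, 0.1988, 0.1373]
tcp_rot: [-0.0, 0.629, 0.778, 0.0]
ft_force: [0.5, 4.7, 0.8]
grip_width: 0.0263
```

drive_tool:
  commands:
    - [[0.3, 0, 0, 0, 0, 0, 3.4], [0.3, 0, 0, 0, 0, 0, 3.4], [0.3, 0, -4, 0, 0, 0, 3.6], [0.3, 0, -9, 0, 0, 0, 4], [4, 8, -12, 0, 0, 0, 4], [8, 12, -12, 0, 0, 0, 4], [8, 12, -12, 0, 0, 0, 4], [8, 12, -12, 0, 0, 0, 4]]

```text
clock: 8.9
tool_pos: [0.6334, 0.3026, 0.2564]
tcp_rot: [0.0, 0.628, 0.778, -0.001]
ft_force: [0.2, -0.5, -0.9]
grip_width: 0.0402
```

```bash
python3 -c "
from h import *
go((.5325,.2005,.138),np.radians(102.4))
b=snapshot('side');t=snapshot('top')
cv2.imwrite('pics/a5.png',np.hstack([cv2.resize(b[200:400,170:390],(440,400)),cv2.resize(t[150:280,140:290],(347,400)[:1]+(400,))])[:,:,::-1])
"
```

```text
clock 8.9 pos [0.63335989 0.30258079 0.25639857] F [ 0.15321641 -0.49038013 -0.86973965] jaw 0.040210169855716404 q6 -1.460277392408433
shift cm [ -7.84 -12.    11.86] turn [-0.001  0.001 -0.004]
```

View pics/a5.png

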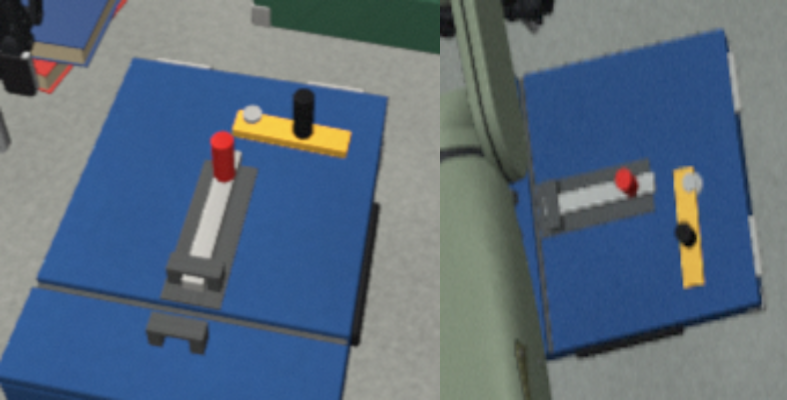

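The red post stands at the far end of its slide and the keeper lies across the case. Neither is touched. I'll check the numbers and then hand in.

```bash
python3 -c "
from h import *
t=snapshot('top').astype(int)
def cen(k):
    v,u=np.nonzero(k); s=(u>195)&(u<250)&(v>195)&(v<235); return u[s].mean(),v[s].mean()
r=cen((t[...,0]>130)&(t[...,1]<70)&(t[...,2]<70)); k=cen(t.max(2)<32)
C=np.array([.526,.2309]);c,s=np.cos(.216),np.sin(.216);M=np.array([[c,s],[-s,c]])
for n,p in(('red',r),('black',k)): print(n,p,M@(plane('top',*p,.14)[:2]-C)*1000)
d=M@(plane('top',*k,.14)[:2]-C)*1000-[-8,-95]
print('keeper rad',np.arctan2(d[1],d[0])-np.arctan2(45,8))
print(job_done())
"
```

```text
red (np.float64(219.02631578947367), np.float64(207.81578947368422)) [  0.72587093 -27.51641865]
black (np.float64(247.3125), np.float64(227.125)) [-58.77985024 -87.46839289]
keeper rad 1.5994906014084809
the job is handed in; nothing more can be done
None
```

I unlatched the blue case and handed the job in at about 9 s of the 42 s allowed. I swung the keeper aside with its black post held loosely between the jaws. I then pulled the bolt back by its red post in the same way and moved the gripper clear.

**Last checks from the top camera, before hand-in:**
- **Bolt:** the red post measured y ≈ -27.5 mm, so the bolt is drawn about 47 mm of its 50 mm (more than 38 mm needed).
- **Keeper:** the camera gave about 1.6 rad, at its stop, while the arm's path suggested about 1.45 rad. The two differ slightly, but both are well above 1.0 rad.
- **Forces:** the wrist force read under 5 N at the end of every move, and was about zero with the gripper clear of the case.
- **Green case:** the gripper kept clear of it wherever I looked. The one pass over it was planned about 80 mm or more above its posts.

No check failed. Hand-in reports no verdict, so I have no confirmation of the result.

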